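# Unmould a baked tart shell under a hot lid

## Robot

A 6-joint arm with a two-finger parallel gripper is mounted at the origin on a cart in front of the work surface, level with it; the furniture and walls round the work are solid. World frame = base frame: x ahead of the robot, y to its left, z up, the work surface at z = 0. Lengths are in m, angles in degrees, forces in N, time in s.
With the tool pointing down it reaches from about 0.425 to 0.95 m from the base axis. Payload 3.5 kg.
Tool frame: the origin (TCP) lies midway between the tips of the shut fingers; the grasp point (between the pads) lies env.grip_point_offset behind it (env.grip_point_offset is the distance from the TCP to the grasp point, in m); z points along the fingers, y is the line along which they close (so a half turn about z gives the same grasp; the last joint's range is limited). The gripper opens to 85 mm and grips with 20 to 120 N. Pads are 22 mm wide; open, the fingers measure 114 mm over their backs; the gripper's body (76 mm by 85 mm) begins 54 mm behind the grasp point. The pads swing forward as they close: fully open they stand 13 mm farther back than shut.
Start: joints at [54.603, 16.404, 90.338, -0, 73.258, -8.594], TCP at [0.304, 0.602, 0.231] pointing down, gripper open.
Joint ranges: [-158.93, 158.93], [-51.34, 127.21], [12.03, 142.37], [-87.48, 267.48], [13.55, 161.25], [-162.69, 162.69]. Speed limits (degrees/s): [159.86, 159.86, 180, 180, 180, 180].

## Interface

Orientations are given as a 3x3 rotation matrix whose columns are the frame's x, y, z axes.
In Python, from cell import env gives the robot as it stands. Calls block until the motion is done:
- env.movep(position, orientation): joint-space move of the TCP to a pose.
- env.line_to(position, feed=0.15, ori=None, until_force=None): straight line of the TCP; ori=None keeps the orientation; feed is the mean speed in m/s. With until_force (N) it stops when the force on the tool has changed by that much, and returns True; else False.
- env.move_j(angles): joint-space move.
- env.grip(opening): finger opening in m; the grip force is fixed at half the most; returns when the fingers have stopped.
- env.pause(seconds).
- env.solve_ik(position, orientation): joint angles nearest the present ones, or None.
- env.read_state(): the state.
- env.capture(name): name is "side" or "top" or "wrist"; returns a dict with "frame" (420x560x3 uint8, red, green, blue), "intrinsics" (3x3 intrinsics, pixels), "R" (3x3) and "t" (3): a world point X has camera coordinates R X + t. Camera axes: x right, y down, z forward; pixel columns grow to the right and rows downward; lengths in m; the calibration is good to about 2 mm. A picture is of the moment at which its call begins. There is no depth.
A pose or a line that the arm cannot do raises env.IKError and nothing moves.
- env.sign_off(): hands the job in; it is judged then, once.
The state is a dict: "t": time; "q": joint angles; "joint_vel": joint speeds; "effort": joint torques, N m; "tool_pos": TCP position; "tool_rot": TCP orientation; "ft_force": force on the tool from outside, world axes, zero at the start; "torque": the same for the moment, N m; "opening": finger opening in m; "finger_force": force on a finger pad.
Only numpy, scipy, OpenCV 4.12 (cv2) and the standard library are available. Lean on these libraries where they do the work, as an engineer would, in place of code of your own. Each camera call takes 0.05 s, during which the arm holds its last target. There are 200 camera calls.

## Task

The lid of the small baking mould is still hot, so do not touch it with the gripper: take the lid lifter by its red handle, hook the lid's loop, and carry the lid level to the middle of the cork trivet, then stand the lifter upright back on the bare table. Lift the brittle baked tart shell straight out of the mould's cavity and set it down the right way up on the middle of the wire cooling rack. Keep the shell level, drop neither lid nor shell, and leave the jar, tin, mill and timer where they are.

Things in the scene. Friction and masses are not known exactly. Their poses are not given: they have to be found in the camera images.
- mould: Fixed dark steel baking mould, a block 110 (x) x 150 (y) x 32 high mm with small lug handles at its y ends. Origin: centre of its underside on the table; z up. One open cavity in the middle of its top face, 40 (x) x 90 (y) mm, 22 deep. At the start the lid stands centred on its top face and covers the shell; both are turned with it.
- shell_center (a point): Centre (half-way up, 17 mm above the bottom) of the loose tan baked tart shell, a rigid open rectangular cup, 50 g, 34 mm high, long side along its y. Its upper 14 mm is a straight rim, 46 (x) x 96 (y) mm outside, walls 7 mm thick. The whole rim stands above the mould's top face, so it can be gripped across its 46 mm width (along x).
- shell: The same shell; origin at the centre of its bottom, z up. Its lower 20 mm is a narrower body, 36 x 86 mm tapering to 28 x 78, that sits with 2 mm play each side in the cavity; the rim's underside rests on the mould's top face.
- lid: Loose hot lid, a shallow bare steel inverted tray 82 (x) x 122 (y) x 25 high mm, about 350 g, open below, with a steel loop handle on top. Origin: centre of its lower rim; z up. Stands on the mould's top face at the start.
- lid_loop (a point): Middle of the top bar of the lid's loop handle (centre line of the bar), 70 mm above the lid's lower rim and 45 mm above its top plate. The bar is 8 mm thick and straight along the lid's y for 64 mm; the opening below it is 41 mm high and 72 mm wide; a hook goes through it along the lid's x, from either side.
- lifter: Loose lid lifter, 160 g, 146 mm tall: steel C-hook under an upright red handle, standing on its two tines. Origin: on the table below the handle's axis; x is where the tines point. Tines (8 mm thick, at y = +-16) run from x = -36 to 20, upper side at z = 8; tips bend up to x = 30, z = 18. Shanks rise at x = -36: the hook is open to +x from z = 18 to 79. A loaded bar should lie near x = 0.
- lifter_grip (a point): Centre of the lifter's red handle, a 24 x 24 mm square upright bar (rounded) from z = 88 to 146 mm; this point is 116 mm above the lifter's foot. Axes as the lifter.
- trivet_top (a point): Centre of the top face of the fixed round cork trivet, 160 mm across, 12 mm high.
- rack_top (a point): Centre of the top of the fixed wire cooling rack, 110 (x) x 160 (y) mm, 16 mm high; flat wires, no rim.
- jar: Green spice jar with black cap, 58 x 58 x 135 mm, bystander; origin at the centre of its underside.
- tin: Food tin with a red and white label, 58 mm across, 72 high, bystander; origin at the centre of its underside.
- mill: Grey and clear pepper mill, 44 mm across, 90 high, bystander; origin at the centre of its underside.
- timer: Red and white dial timer, 65 mm across, 42 high, bystander; origin at the centre of its underside.
There are look-alikes about, which are no part of the job. Leave any purple or yellow look-alike of the lifter alone.

How it is judged (in metres and radians):
On the way, in this order (a step that is already met when the one before it is completed fails the run):
1. the lid hangs on the lifter, clear of the mould and level (height (world z) of lid above 0.05 m and contact force between lifter and lid above 1 N and angle between lid's own z axis and vertical below 0.3 rad), for 0.2 s.
2. the lid stands flat on the trivet, unhooked (horizontal distance between lid and trivet_top below 0.04 m and height (world z) of lid below 0.017 m and angle between lid's own z axis and vertical below 0.08 rad and contact force between lifter and lid below 0.1 N), for 0.2 s.
3. the shell is lifted level, clear of the cavity (z of shell in the frame of mould above 0.036 m and angle between shell's own z axis and vertical below 0.4 rad), for 0.1 s.
At the end, for the whole second after the job is handed in: Lid flat on the trivet, unhooked, within 40 mm of its centre (tilt under 0.08 rad); shell right way up on the rack within 35 mm of its centre (tilt under 0.1 rad); lifter standing upright on the table (tilt under 0.1 rad); all at rest (all of step 2 and horizontal distance between shell and rack_top below 0.035 m and z of shell in the frame of rack_top between -0.004 and 0.005 m and angle between each of shell, lifter's own z axis and vertical below 0.1 rad and linear speed of each of shell, lifter, lid below 0.02 m/s and height (world z) of lifter below 0.006 m); the robot touches nothing.
It fails at once if the gripper or arm touches the hot lid (contact force between any of the fingers, the arm and lid above 0.5 N).
It fails at once if the lid tips by more than 0.45 rad (angle between lid's own z axis and vertical above 0.45 rad).
It fails at once if the lid or the shell falls freely by more than about 20 mm ((contact force between lid and anything else below 0.05 N and linear speed of lid above 0.6 m/s) or (contact force between shell and anything else below 0.05 N and linear speed of shell above 0.6 m/s)).
It fails at once if the shell tips by more than 0.5 rad (angle between shell's own z axis and vertical above 0.5 rad).
It fails at once if the jar, tin, mill or timer is moved by more than 30 mm (distance of any of jar, tin, mill, timer from where it was at the start of the episode above 0.03 m).
It also fails if it takes over 72 s, if anything falls off the work surface, if the arm or the gripper's body presses on something with over 40 N, if the wrist force passes 120 N, or if a joint passes its speed limit or range.

## Working session

There is one attempt and no reset: what is moved stays moved. The work goes in short steps, each a Python script; the robot and the scene stay as the last script left them, time stands still between calls to the robot, and variables do not carry over. Pictures are saved under pics/ and viewed, at most 13 in all, crops included, and the job is handed in when it is done.

```bash
ls; mkdir -p pics; cat > h.py <<'E'
import numpy as np, cv2
from cell import env
def cap(n,f=None):
    c=env.capture(n)
    if f: cv2.imwrite('pics/'+f,c['frame'][:,:,::-1])
    return c
def ray(c,px,z):
    d=np.linalg.inv(c['intrinsics'])@np.array([px[0],px[1],1.]); R=np.array(c['R']);o=-R.T@np.array(c['t']); d=R.T@d
    return o+d*(z-o[2])/d[2]
def proj(c,X):
    p=np.array(c['intrinsics'])@(np.array(c['R'])@np.array(X)+np.array(c['t'])); return p[:2]/p[2]
E
python3 - <<'E'
from h import *
import pickle
d={}
for n in('top','side'):
    d[n]=c=cap(n,n+'0.png'); print(n,-np.array(c['R']).T@c['t'],c['R'][2])
pickle.dump(d,open('c0.pkl','wb'))
print(env.grip_point_offset)
E
```

```text
pics
top [0.35099571 0.07508876 1.1507067 ] [ 0.16908387 -0.00545701 -0.98558656]
side [ 0.46327755 -0.8973882   0.81747121] [ 0.06376527  0.78933872 -0.61063768]
0.0187
```

View pics/top0.png

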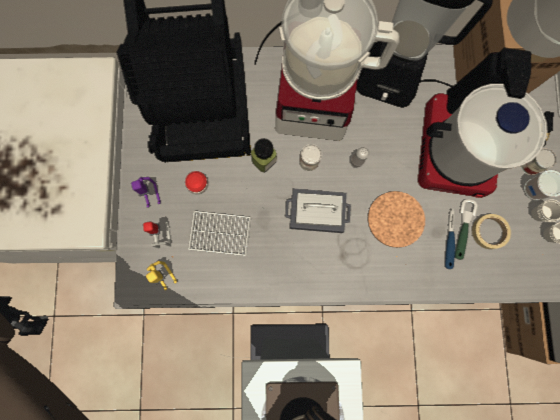

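View pics/side0.png

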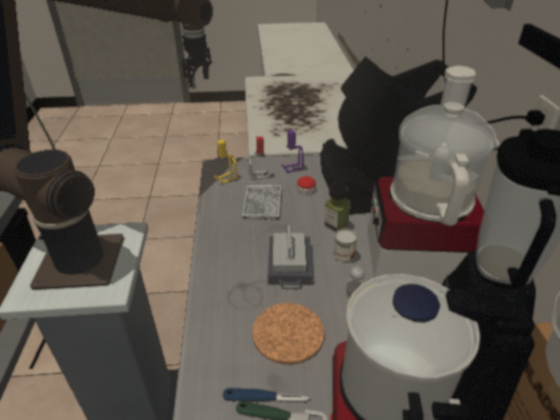

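Top view: three lifters stand at the left, purple (145,187), red (152,230) and yellow (158,272). The red-handled one is the target, since purple and yellow are named look-alikes. The mould with lid is at (320,210), the trivet at (397,218) and the rack at (220,233). Next I'll confirm the red lifter in an enlarged crop and take measurements.

```bash
python3 - <<'E'
from h import *
import pickle
d=pickle.load(open('c0.pkl','rb'));c=d['top'];im=c['frame']
a=cv2.resize(im[165:300,115:265],None,fx=4,fy=4,interpolation=cv2.INTER_CUBIC)
b=cv2.resize(im[180:240,280:355],None,fx=4,fy=4,interpolation=cv2.INTER_CUBIC)
out=np.zeros((540+0,800,3),np.uint8);out[:540,:600]=a;b=b[:, :200] if 0 else cv2.resize(b,(200,160));out[:160,600:]=b
cv2.imwrite('pics/crop1.png',out[:,:,::-1])
hsv=cv2.cvtColor(im,cv2.COLOR_RGB2HSV)
def big(m,roi,k=1):
    mm=np.zeros_like(m);x0,y0,x1,y1=roi;mm[y0:y1,x0:x1]=m[y0:y1,x0:x1]
    if k>1: mm=cv2.morphologyEx(mm,cv2.MORPH_CLOSE,np.ones((k,k)))
    cs,_=cv2.findContours(mm,cv2.RETR_EXTERNAL,cv2.CHAIN_APPROX_NONE);return max(cs,key=cv2.contourArea)
# trivet
m=cv2.inRange(hsv,(3,90,80),(22,255,255));t=big(m,(360,185,430,255));e=cv2.minEnclosingCircle(t);print('trivet',e,ray(c,e[0],.012))
# rack
m=cv2.inRange(hsv,(0,0,165),(179,60,255));t=big(m,(180,203,258,262),5);r=cv2.minAreaRect(t);print('rack',r,ray(c,r[0],.016));B=[ray(c,p,.016) for p in cv2.boxPoints(r)];print(np.round(B,3))
# mould dark
m=cv2.inRange(hsv,(0,0,0),(179,255,105));t=big(m,(280,180,356,240),3);
m2=np.zeros_like(m);cv2.drawContours(m2,[t],-1,255,-1);m2=cv2.morphologyEx(m2,cv2.MORPH_OPEN,np.ones((13,13)));t=big(m2,(280,180,356,240));r=cv2.minAreaRect(t);print('mould',r,ray(c,r[0],.032));B=[ray(c,p,.032) for p in cv2.boxPoints(r)];print(np.round(B,3))
# handle bar
m=cv2.inRange(hsv,(0,0,215),(179,60,255));t=big(m,(295,195,345,222));r=cv2.minAreaRect(t);print('bar',r,ray(c,r[0],.106),[ray(c,p,.106).round(3) for p in cv2.boxPoints(r)])
# red
m=cv2.inRange(hsv,(0,130,70),(6,255,255))|cv2.inRange(hsv,(172,130,70),(179,255,255));t=big(m,(130,215,175,245));print('red',cv2.boundingRect(t),cv2.minAreaRect(t))
s=d['side'];hs=cv2.cvtColor(s['frame'],cv2.COLOR_RGB2HSV)
m=cv2.inRange(hs,(0,130,70),(6,255,255))|cv2.inRange(hs,(172,130,70),(179,255,255));t=big(m,(250,130,272,165));rs=cv2.minAreaRect(t);print('redside',cv2.boundingRect(t),rs)
E
```

```text
trivet ((396.4200134277344, 218.60000610351562), 29.005884170532227) [ 0.52695519 -0.27770521  0.012     ]
rack ((218.5, 236.0), (50.0, 77.0), 90.0) [0.48478246 0.22035448 0.016     ]
[[0.557 0.329 0.016]
 [0.554 0.113 0.016]
 [0.414 0.114 0.016]
 [0.417 0.325 0.016]]
mould ((317.5558166503906, 210.21826171875), (64.26483917236328, 40.82455825805664), 4.085616588592529) [ 0.55050476 -0.05487236  0.032     ]
[[ 0.502  0.039  0.032]
 [ 0.616  0.028  0.032]
 [ 0.6   -0.15   0.032]
 [ 0.486 -0.137  0.032]]
bar ((298.2500305175781, 208.75001525878906), (1.4142134189605713, 0.7071067094802856), 45.0) [0.54188762 0.00346846 0.106     ] [array([0.543, 0.005, 0.106]), array([0.544, 0.004, 0.106]), array([0.541, 0.002, 0.106]), array([0.54 , 0.003, 0.106])]
red (143, 222, 15, 12) ((150.0, 227.5), (11.0, 14.0), 90.0)
redside (257, 137, 6, 17) ((259.5, 145.0), (16.0, 5.0), 90.0)
```

View pics/crop1.png

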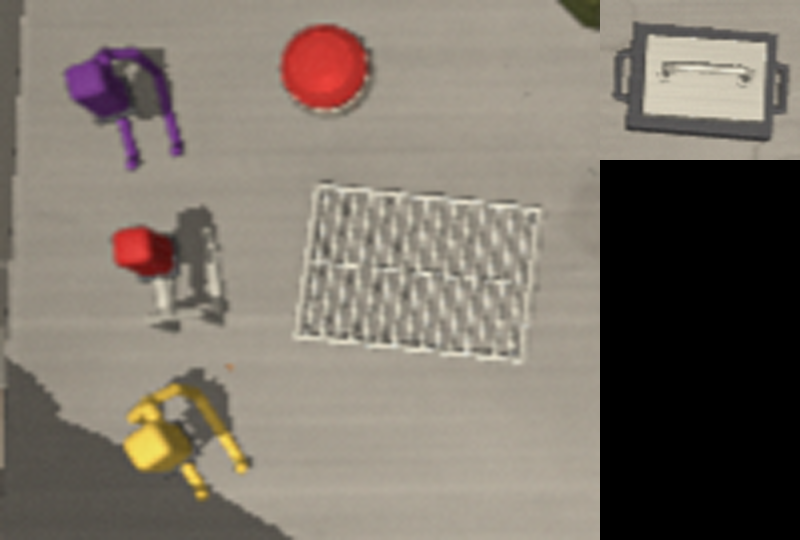

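The crop confirms the red lifter: handle at crop (135,248), i.e. image (149,227), with tines pointing down in the image (about -x world). The timer is the red disc at crop (325,67). Now a closer look with the wrist camera.

```bash
cat >> h.py <<'E'
def down(cl):  # tool down, closing axis along world angle cl (deg), choose the half turn nearest in joint 6
    a=np.radians(cl);y=np.array([np.cos(a),np.sin(a),0]);z=np.array([0,0,-1.]);return np.column_stack([np.cross(y,z),y,z])
def best(p,cl):
    o=[]
    for k in(0,180):
        q=env.solve_ik(p,down(cl+k))
        if q is not None:o.append((abs(q[5]),k,q))
    return down(cl+min(o,key=lambda v:v[0])[1]), o
E
python3 - <<'E'
from h import *
import pickle
c=pickle.load(open('c0.pkl','rb'))['top']
p=ray(c,(148.2,227),.146);print(p)
R,o=best([p[0],p[1],.38],90);print(o)
env.movep([p[0]-.0,p[1],.38],R)
w=cap('wrist','w1.png');pickle.dump(w,open('w1.pkl','wb'))
print(-np.array(w['R']).T@w['t'],np.array(w['R']).round(2),env.read_state()['tool_pos'],env.read_state()['t'])
E
```

```text
[0.49429651 0.37689289 0.146     ]
[(np.float64(62.01695335944512), 0, array([ 2.79830466e+01,  5.54891276e+00,  8.75906681e+01, -2.54444375e-14,
        8.68604191e+01, -6.20169534e+01])), (np.float64(117.98304664055487), 180, array([ 2.79830466e+01,  5.54891276e+00,  8.75906681e+01, -2.54444375e-14,
        8.68604191e+01,  1.17983047e+02]))]
[0.4226054  0.37803551 0.52254313] [[-0.    1.   -0.  ]
 [ 0.96  0.    0.28]
 [ 0.28 -0.   -0.96]] [0.49356196 0.37756718 0.37888241] 1.4
```

View pics/w1.png

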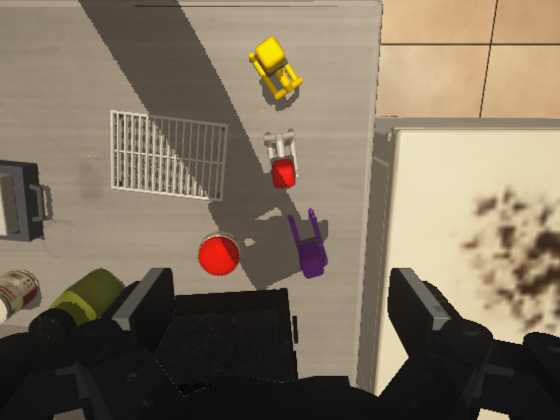

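Wrist view: red lifter at (283,170), tines pointing up in the image (-x) with tips near (268,135) and (294,135). Rack at (168,155). I'll enlarge the lifter.

```bash
python3 - <<'E'
from h import *
import pickle
w=pickle.load(open('w1.pkl','rb'));im=w['frame']
cv2.imwrite('pics/crop2.png',cv2.resize(im[120:195,250:325],None,fx=8,fy=8,interpolation=cv2.INTER_CUBIC)[:,:,::-1])
# rack from wrist
hsv=cv2.cvtColor(im,cv2.COLOR_RGB2HSV)
m=cv2.inRange(hsv,(0,0,150),(179,70,255))
hs=hsv[160:190,268:300];mr=cv2.inRange(hs,(0,130,150),(8,255,255))
ys,xs=np.nonzero(mr)
print(np.bincount(hs[...,2][mr>0]//16))
for z,p in((.146,(283,178)),(.018,(268,136)),(.018,(294,136))):print(ray(w,p,z))
B=[ray(w,p,.016) for p in((112,112),(227,125),(221,199),(112,188))];print(np.round(B,3),np.mean(B,0))
E
```

```text
[  0   0   0   0   0   0   0   0   0  11  15  14  25  35 101  52]
[0.49794409 0.38033142 0.146     ]
[0.46499869 0.36036151 0.018     ]
[0.46495813 0.39604373 0.018     ]
[[0.433 0.149 0.016]
 [0.45  0.304 0.016]
 [0.555 0.292 0.016]
 [0.539 0.136 0.016]] [0.49440662 0.22030653 0.016     ]
```

View pics/crop2.png

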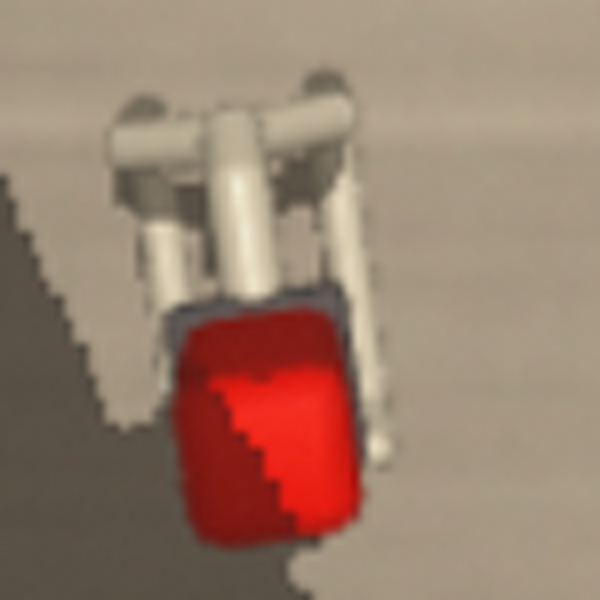

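The enlarged crop shows the crossbar and shanks on the -x side (crop (125,145) to (340,115)). The visible tine tip is at crop (380,450), so the tines actually point to +x, slightly turned. Handle top face is centred at about crop (270,457).

```bash
python3 - <<'E'
from h import *
import pickle
w=pickle.load(open('w1.pkl','rb'))
f=lambda x,y,z:ray(w,(250+(x+.5)/8-.5,120+(y+.5)/8-.5),z)
h=f(270,457,.146);print('handle',h)
a,b=f(125,145,.083),f(340,115,.083);print(a,b,np.degrees(np.arctan2(*(b-a)[:2]*[-1,1])), (a+b)/2)
a,b=f(343,180,.008),f(370,400,.008);print(a,b,np.degrees(np.arctan2(*(b-a)[1::-1])))
print(f(380,450,.018))
for yaw in(5,8,11):
  y=np.radians(yaw);R=np.array([[np.cos(y),-np.sin(y)],[np.sin(y),np.cos(y)]])
  print(yaw,'handle from bar',(f(125,145,.083)+f(340,115,.083))[:2]/2+R@[.036,0],'tip->',f(380,450,.018)[:2]-R@[.028,.016])
t=pickle.load(open('c0.pkl','rb'))['top']
print('lifter top view predicted px',proj(t,[h[0],h[1],.146]))
# mould in the top picture: rotated rect in world of lid & mould; bar ends crop
g=lambda x,y,z:ray(t,(280+(x-600)*75/200,180+y*60/160),z)
print('bar',g(666,71,.102),g(748,75,.102))
M=[g(x,y,.032) for x,y in((636,24),(777,35),(771,139),(627,129))];print(np.round(M,3),np.mean(M,0))
L=[g(x,y,.057) for x,y in((645,36),(768,43),(764,124),(640,116))];print(np.round(L,3),np.mean(L,0))
E
```

```text
handle [0.4965343  0.38065766 0.146     ]
[0.4615291  0.35925421 0.083     ] [0.45708157 0.39138373 0.083     ] 7.881089628834116 [0.45930534 0.37531897 0.083     ]
[0.47418845 0.39429799 0.008     ] [0.51322079 0.39953571 0.008     ] 7.642826990719418
[0.52038556 0.40099901 0.018     ]
5 handle from bar [0.49516835 0.37845658] tip-> [0.4938866  0.38261953]
8 handle from bar [0.49495499 0.3803292 ] tip-> [0.49488483 0.38125787]
11 handle from bar [0.49464391 0.38218809] tip-> [0.49595295 0.37995032]
lifter top view predicted px [146.70208307 226.1220169 ]
bar [ 0.54797728 -0.01381856  0.102     ] [ 0.54285597 -0.09348355  0.102     ]
[[ 0.612  0.01   0.032]
 [ 0.598 -0.137  0.032]
 [ 0.488 -0.126  0.032]
 [ 0.501  0.022  0.032]] [ 0.54969046 -0.05752858  0.032     ]
[[ 0.593  0.003  0.057]
 [ 0.584 -0.122  0.057]
 [ 0.501 -0.115  0.057]
 [ 0.511  0.01   0.057]] [ 0.54710567 -0.05615195  0.057     ]
```

```bash
python3 - <<'E'
from h import *
import pickle
p=[.53,-.11,.40]
R,o=best(p,90)
env.movep(p,R)
w=cap('wrist','w2.png');pickle.dump(w,open('w2.pkl','wb'))
print(proj(w,[.549,-.057,.032]),proj(w,[.527,-.278,.012]),proj(w,[.547,-.056,.102]),env.read_state()['t'],env.read_state()['q'][5])
E
```

```text
[243.79661878 141.30175767] [396.20578327 155.42302858] [237.33507984 148.82958535] 3.4 67.51518891575041
```

View pics/w2.png

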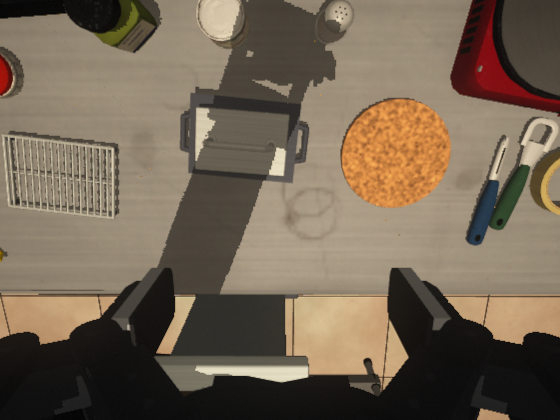

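Wrist view: mould corners at about (191,92), (300,101), (294,181), (189,173). The bar lies in shadow from (212,142) to (274,146), and the trivet centre is at (396,152). I'll take the lid and bar from an enlarged, brightened crop.

```bash
python3 - <<'E'
from h import *
import pickle
w=pickle.load(open('w2.pkl','rb'));im=w['frame']
c=np.clip(im[85:190,175:315].astype(float)*1.6,0,255).astype(np.uint8)
cv2.imwrite('pics/crop3.png',cv2.resize(c,None,fx=5.5,fy=5.5,interpolation=cv2.INTER_CUBIC)[:,:,::-1])
hsv=cv2.cvtColor(im,cv2.COLOR_RGB2HSV);m=cv2.inRange(hsv,(3,100,80),(22,255,255));m[:90]=0;m[215:]=0;m[:,:335]=0;m[:,460:]=0
t=max(cv2.findContours(m,0,1)[0],key=cv2.contourArea);e=cv2.fitEllipse(t);print(e,ray(w,e[0],.012))
print(np.mean([ray(w,p,.016) for p in((6,135),(117,146),(113,217),(8,205))],0))
E
```

```text
((395.4226379394531, 152.5579833984375), (104.79550170898438, 113.14134979248047), 46.35780334472656) [ 0.53118583 -0.27647202  0.012     ]
[0.49494738 0.21625858 0.016     ]
```

View pics/crop3.png

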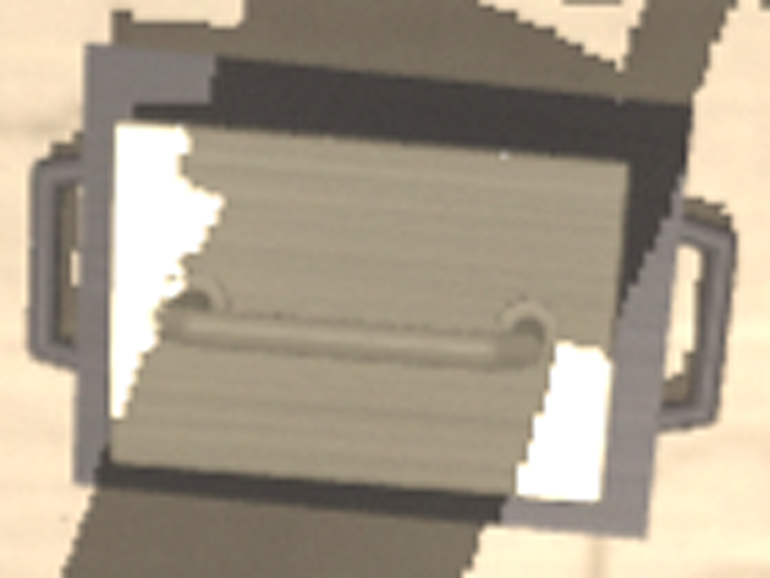

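In the crop the bar runs (170,324) to (540,345), the lid's top corners are (115,124), (628,160), (605,500), (110,462), and the mould's are (87,45), (690,103), (647,537), (77,485).

```bash
python3 - <<'E'
from h import *
import pickle
w=pickle.load(open('w2.pkl','rb'))
f=lambda x,y,z:ray(w,(175+(x+.5)/5.5-.5,85+(y+.5)/5.5-.5),z)
an=lambda a,b:np.degrees(np.arctan2(-(a-b)[0],(a-b)[1]))
for pts,z in((((115,124),(628,160),(605,500),(110,462)),.057),(((87,45),(690,103),(647,537),(77,485)),.032),(((170,324),(540,345)),.105)):
    P=[f(*p,z) for p in pts];print(np.round(P,3).tolist(),np.mean(P,0),an(P[0],P[1]),an(P[-1],P[-2]))
# candidate IK along the route, lifter yaw psi=-5.. tines +x
for cl in(0,90):
  for p in([.495,.38,.2],[.455,-.058,.25],[.55,-.058,.3],[.53,-.277,.2],[.45,-.35,.2]):
    print(cl,p,[q[2][5].round(0) for q in best(p,cl)[1]])
E
```

```text
[[0.595, 0.002, 0.057], [0.587, -0.119, 0.057], [0.506, -0.114, 0.057], [0.515, 0.008, 0.057]] [ 0.55064044 -0.05572     0.057     ] -3.761413707477937 -4.328662959179632
[[0.613, 0.013, 0.032], [0.6, -0.135, 0.032], [0.491, -0.125, 0.032], [0.504, 0.023, 0.032]] [ 0.55218063 -0.05589851  0.032     ] -5.148633083812467 -5.187621066214772
[[0.554, -0.018, 0.105], [0.549, -0.099, 0.105]] [ 0.55144759 -0.05870734  0.105     ] -3.1026085775628807 176.89739142243712
0 [0.495, 0.38, 0.2] [np.float64(28.0), np.float64(-152.0)]
0 [0.455, -0.058, 0.25] [np.float64(-20.0), np.float64(160.0)]
0 [0.55, -0.058, 0.3] [np.float64(-17.0)]
0 [0.53, -0.277, 0.2] [np.float64(-37.0), np.float64(143.0)]
0 [0.45, -0.35, 0.2] [np.float64(-48.0), np.float64(132.0)]
90 [0.495, 0.38, 0.2] [np.float64(-62.0), np.float64(118.0)]
90 [0.455, -0.058, 0.25] [np.float64(-110.0), np.float64(70.0)]
90 [0.55, -0.058, 0.3] [np.float64(-107.0), np.float64(73.0)]
90 [0.53, -0.277, 0.2] [np.float64(-127.0), np.float64(53.0)]
90 [0.45, -0.35, 0.2] [np.float64(-138.0), np.float64(42.0)]
```

```bash
cat >> h.py <<'E'
Rz=lambda d:np.array([[np.cos(np.radians(d)),-np.sin(np.radians(d))],[np.sin(np.radians(d)),np.cos(np.radians(d))]])
G=.097  # TCP above lifter foot
def st(): 
    s=env.read_state(); print({k:np.round(s[k],4).tolist() for k in('t','tool_pos','ft_force','opening','finger_force')})
E
python3 - <<'E'
from h import *
env.grip(.06)
R=down(7.8); env.movep([.495,.3805,.23],R)
print(env.line_to([.495,.3805,G],.12,until_force=12)); 
env.grip(.0); st()
env.line_to([.495,.3805,G+.1],.12); st()
L=np.array([.551,-.058]);Y=-4.5;p=L+Rz(Y)@[-.10,0]
R=down(Y)
env.movep([*p,G+.14],R)
env.line_to([*p,G+.068],.12);st()
c=cap('side','s1.png')
p=L
print(env.line_to([*p,G+.068],.08,until_force=8));st()
c=cap('side','s2.png')
import cv2
a=[cv2.resize(cv2.imread('pics/'+n)[170:320,230:360],(390,450)) for n in('s1.png','s2.png')]
cv2.imwrite('pics/s12.png',np.hstack(a))
E
```

```text
False
{'t': 7.325, 'tool_pos': [0.4954, 0.3807, 0.0976], 'ft_force': [0.7138, -0.7969, 1.9409], 'opening': 0.0233, 'finger_force': 60.2839}
{'t': 8.3083, 'tool_pos': [0.4943, 0.3801, 0.1957], 'ft_force': [0.2312, -0.2303, -1.2906], 'opening': 0.023, 'finger_force': 59.971}
{'t': 10.6583, 'tool_pos': [0.4519, -0.0502, 0.1656], 'ft_force': [0.2399, -0.5732, -1.2348], 'opening': 0.0233, 'finger_force': 59.9409}
False
{'t': 12.1083, 'tool_pos': [0.5506, -0.0579, 0.1649], 'ft_force': [-0.8991, 0.7198, -1.8345], 'opening': 0.0237, 'finger_force': 59.9398}
```

View pics/s12.png

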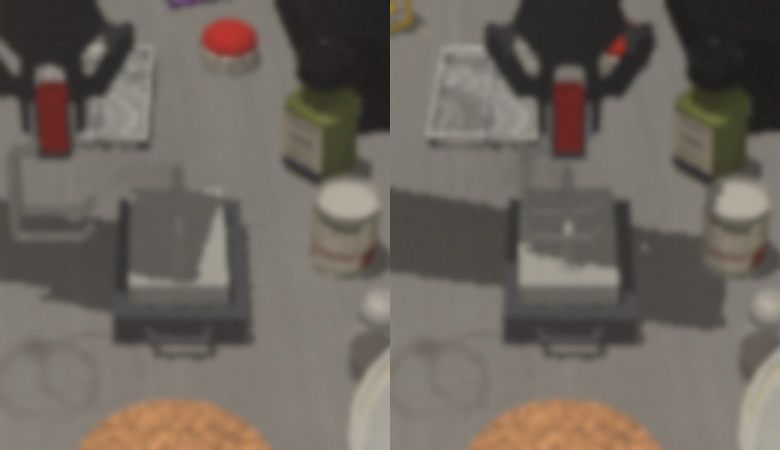

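Left panel: lifter (handle at panel (52,118)) in front of the lid. Right panel: tines run under the bar, with the handle directly over the loop at (568,118). Lifting and carrying to the trivet.

```bash
python3 - <<'E'
from h import *
p=[.551,-.058]
env.line_to([*p,G+.095],.05);st()
env.line_to([*p,G+.155],.08);st();env.pause(.2)
T=[.530,-.277]
env.line_to([*T,G+.155],.11);env.pause(.3);st()
cap('side','s3.png')
im=cv2.imread('pics/s3.png')[200:400,200:420];cv2.imwrite('pics/s3c.png',cv2.resize(im,None,fx=2.5,fy=2.5))
E
```

```text
{'t': 12.85, 'tool_pos': [0.5503, -0.0578, 0.1911], 'ft_force': [0.2875, 0.8797, -6.5377], 'opening': 0.0234, 'finger_force': 60.0409}
{'t': 13.75, 'tool_pos': [0.5506, -0.0579, 0.2513], 'ft_force': [1.1976, 1.1198, -6.5831], 'opening': 0.0236, 'finger_force': 60.0407}
{'t': 16.4, 'tool_pos': [0.53, -0.2768, 0.252], 'ft_force': [0.1662, -0.4982, -4.929], 'opening': 0.0233, 'finger_force': 60.0476}
```

View pics/s3c.png

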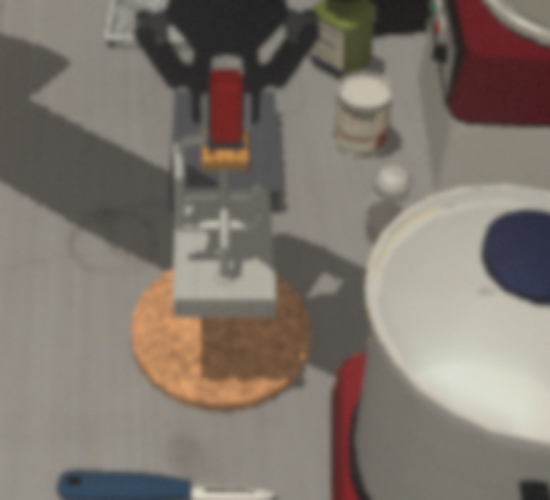

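The lid hangs level on the hook over the trivet, and the tan shell shows in the mould behind it at (225,158). Lowering, unhooking and parking the lifter next.

```bash
python3 - <<'E'
from h import *
Y=-4.5
T=np.array([.530,-.277]);R=down(Y)
env.line_to([*T,G+.080],.08);st()
env.line_to([*T,G+.050],.04);st()
env.pause(.3);st()
p=T+Rz(Y)@[-.11,0]
print(env.line_to([*p,G+.050],.07,until_force=6));st()
c=cap('side','s4.png')
im=cv2.imread('pics/s4.png')[230:400,180:400];cv2.imwrite('pics/s4c.png',cv2.resize(im,None,fx=2.5,fy=2.5))
E
```

```text
{'t': 17.5333, 'tool_pos': [0.5305, -0.2774, 0.1779], 'ft_force': [-0.7309, 0.1688, -5.9574], 'opening': 0.0234, 'finger_force': 60.0524}
{'t': 18.4333, 'tool_pos': [0.5303, -0.2772, 0.1474], 'ft_force': [-0.2, -0.5399, -1.9484], 'opening': 0.0234, 'finger_force': 60.5986}
{'t': 18.7333, 'tool_pos': [0.5301, -0.2771, 0.1473], 'ft_force': [-0.9268, 0.2327, -1.7665], 'opening': 0.0233, 'finger_force': 60.5975}
False
{'t': 20.4583, 'tool_pos': [0.4206, -0.2684, 0.1471], 'ft_force': [0.8221, 0.1555, -2.1357], 'opening': 0.0236, 'finger_force': 60.5974}
```

View pics/s4c.png

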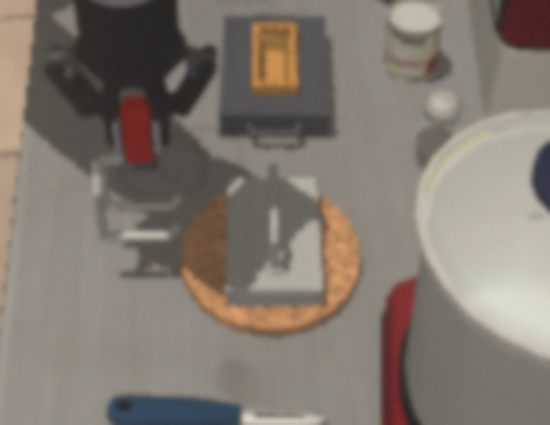

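The lid stands on the trivet at crop (275,240), unhooked, and the shell is exposed at (275,57). Park the lifter, then measure the shell with the wrist camera.

```bash
python3 - <<'E'
from h import *
import pickle
p=[.400,-.29]
env.line_to([*p,G+.03],.1)
print(env.line_to([*p,G-.004],.03,until_force=4));st()
env.grip(.055);st()
env.line_to([*p,.24],.15)
q=[.55,-.056,.36];R=down(-4.5)
env.movep(q,R)
env.pause(.2)
w=cap('wrist','w3.png');pickle.dump(w,open('w3.pkl','wb'))
hsv=cv2.cvtColor(w['frame'],cv2.COLOR_RGB2HSV);m=cv2.inRange(hsv,(8,90,60),(25,255,255))
m=cv2.morphologyEx(m,cv2.MORPH_CLOSE,np.ones((9,9)))
for t in cv2.findContours(m,0,1)[0]:
    if cv2.contourArea(t)>600:
        r=cv2.minAreaRect(t);P=[ray(w,x,.046) for x in cv2.boxPoints(r)];print(r,ray(w,r[0],.046),np.round(P,3).tolist())
print('mould pred',proj(w,[.552,-.056,.032]))
st()
s=cap('side','s5.png')
b=np.vstack([cv2.resize(cv2.imread('pics/w3.png'),(420,315)),cv2.resize(cv2.imread('pics/s5.png')[220:400,160:400],(420,285))])
cv2.imwrite('pics/ws.png',b)
E
```

```text
True
{'t': 21.925, 'tool_pos': [0.3999, -0.2898, 0.0974], 'ft_force': [0.393, 0.6613, 3.3085], 'opening': 0.023, 'finger_force': 61.3143}
{'t': 22.3333, 'tool_pos': [0.399, -0.2887, 0.0959], 'ft_force': [0.3777, 0.2033, -0.1797], 'opening': 0.0547, 'finger_force': 0.0}
((124.0, 401.5), (35.0, 44.0), 90.0) [ 0.27537744 -0.41084136  0.046     ] [[0.248, -0.376, 0.046], [0.316, -0.381, 0.046], [0.303, -0.447, 0.046], [0.234, -0.442, 0.046]]
((278.86749267578125, 295.7115478515625), (87.62187957763672, 104.20095825195312), 88.9583740234375) [ 0.53062448 -0.24604093  0.046     ] [[0.464, -0.175, 0.046], [0.606, -0.184, 0.046], [0.602, -0.322, 0.046], [0.449, -0.314, 0.046]]
((50.009788513183594, 275.6558837890625), (173.44102478027344, 142.11941528320312), 77.15931701660156) [ 0.21587148 -0.1898549   0.046     ] [[0.125, -0.083, 0.046], [0.316, -0.056, 0.046], [0.318, -0.31, 0.046], [0.097, -0.349, 0.046]]
((284.5, 159.5), (77.0, 37.0), 90.0) [ 0.55337255 -0.05434923  0.046     ] [[0.534, -0.005, 0.046], [0.58, -0.009, 0.046], [0.574, -0.106, 0.046], [0.525, -0.103, 0.046]]
((38.0, 34.5), (69.0, 76.0), 90.0) [0.28081504 0.11242799 0.046     ] [[0.248, 0.151, 0.046], [0.333, 0.144, 0.046], [0.316, 0.072, 0.046], [0.226, 0.079, 0.046]]
mould pred [283.45861358 159.23837525]
{'t': 24.85, 'tool_pos': [0.5496, -0.057, 0.3594], 'ft_force': [0.6211, 0.0117, -0.416], 'opening': 0.0551, 'finger_force': 0.0}
```

View pics/ws.png

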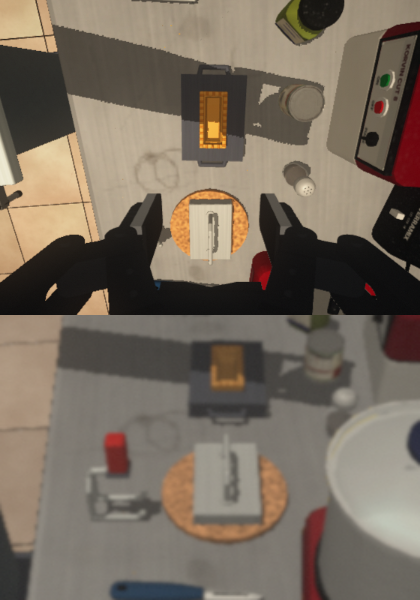

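Wrist and side views: lifter upright on the table, lid in the middle of the trivet. Shell centred in the mould at about (0.553,-0.055). Now picking the shell.

```bash
python3 - <<'E'
from h import *
S=[.5525,-.0555];R=down(-4.7)
env.grip(.066)
env.line_to([*S,.08],.2,ori=R)
print(env.line_to([*S,.031],.05,until_force=6));st()
env.grip(0);st()
z=env.read_state()['tool_pos'][2]
env.line_to([*S,z+.035],.05);env.pause(.2);st()
open('z.txt','w').write(str(z))
s=cap('side','s6.png')
cv2.imwrite('pics/s6c.png',cv2.resize(cv2.imread('pics/s6.png')[180:300,220:380],None,fx=3,fy=3))
E
```

```text
False
{'t': 27.85, 'tool_pos': [0.5529, -0.0556, 0.0314], 'ft_force': [0.2245, -0.5729, 0.3413], 'opening': 0.0661, 'finger_force': 0.0}
{'t': 28.1667, 'tool_pos': [0.5533, -0.0557, 0.0319], 'ft_force': [0.8786, -0.3341, 2.4845], 'opening': 0.0443, 'finger_force': 62.6786}
{'t': 29.2333, 'tool_pos': [0.5522, -0.0554, 0.0664], 'ft_force': [0.1745, -1.1162, -0.8559], 'opening': 0.0445, 'finger_force': 62.3062}
```

View pics/s6c.png

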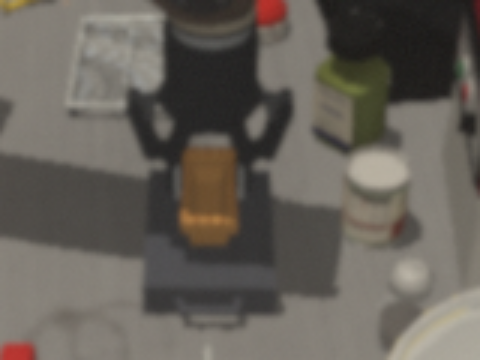

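The shell is held level above the mould (crop (208,195)). Carrying it to the rack.

```bash
python3 - <<'E'
from h import *
z=float(open('z.txt').read())
S=[.5525,-.0555];T=[.4947,.2195]
env.line_to([*S,z+.075],.1)
env.line_to([*T,z+.06],.15,ori=down(-6));env.pause(.2)
env.line_to([*T,z+.015],.08)
print(env.line_to([*T,z+.001],.02,until_force=2.5));st()
env.grip(.066);st()
env.line_to([*T,.2],.12)
env.movep([.48,.0,.36],down(-6));env.pause(.3);st()
s=cap('side','s7.png');t=cap('top','t7.png')
a=cv2.resize(cv2.imread('pics/s7.png')[130:390,180:380],(400,520));b=cv2.resize(cv2.imread('pics/t7.png')[130:330,170:450],(400,286))
o=np.zeros((520,800,3),np.uint8);o[:,:400]=a;o[:286,400:]=b;cv2.imwrite('pics/fin.png',o)
E
```

```text
True
{'t': 33.325, 'tool_pos': [0.4948, 0.2195, 0.0359], 'ft_force': [0.8747, 1.1629, 3.4986], 'opening': 0.0445, 'finger_force': 62.6729}
{'t': 33.6667, 'tool_pos': [0.4934, 0.2192, 0.0347], 'ft_force': [-0.3227, 0.1648, -0.2821], 'opening': 0.0661, 'finger_force': 0.0}
{'t': 36.55, 'tool_pos': [0.4799, 0.0007, 0.3592], 'ft_force': [-0.057, 0.8123, -0.1683], 'opening': 0.0657, 'finger_force': 0.0}
```

View pics/fin.png

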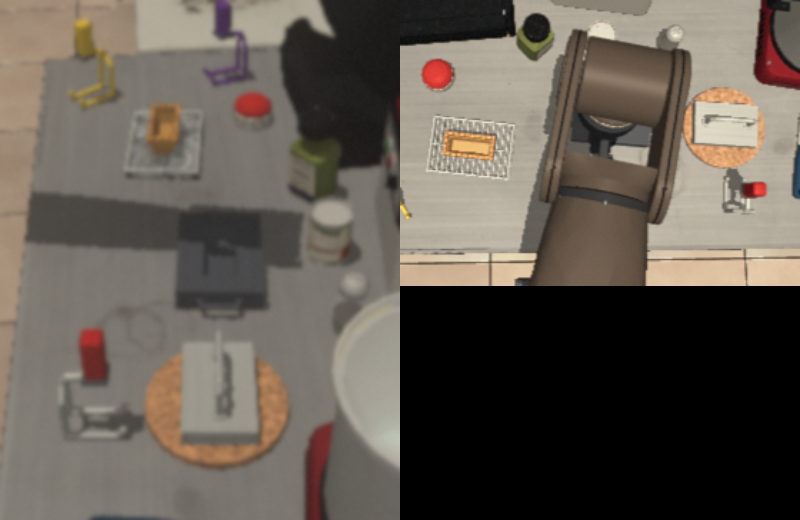

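The shell is upright in the middle of the rack and the lid is flat on the trivet. The lifter stands upright, and the bystanders look unmoved. Handing in.

```bash
python3 -c "
from cell import env
print(env.sign_off())"
```

```text
the job is handed in; nothing more can be done
None
```

I handed the job in at about 37 s: in the last pictures the lid is flat on the trivet, the shell upright in the middle of the rack, the lifter standing on the table and the bystanders look unmoved, but the hand-in returned no verdict.

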